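# Run a ware board out to the overhang pointer and hold it

### The job

Take the ware board by the raised cleat across its right-hand end and slide it outward to the left along the low stand, until its leading edge is level with the pointer on the side rule, with the board centred on the stand, square to it and lying flat. The overhang is then too heavy to stay by itself, so finish while still gripping the cleat firmly and keep the board down on the stand, motionless. The pot on the board must ride along standing and untouched, and the other things on the table stay where they are.

Things in the scene. Friction and masses are not known exactly. Their poses are not given: they have to be found in the camera images.
- stand: Fixed wooden trestle stand, top 140 x 140 mm, top face 70 mm above the table. Origin: centre of its underside. x = outward, the way the board is to slide (to the robot's left and ahead), y to the left of that, z up; outer top edge at x = +70 mm. Along its +y side a rule rail (7 mm thick, 18 tall, middle at y = +90, top at z = 69 mm) runs out to x = +270 mm.
- stand_edge (a point): Middle of the outer top edge of the stand (stand frame x = +70, y = 0, z = +70 mm).
- pointer: Fixed brass saddle on the rule rail, 130 to 160 mm out from the stand's outer edge, with a 4 mm thick upright fin (y = +74 to +90, z = +1 to +27 mm). Origin: on the stand's centre line, in the fin's middle plane, at the height of the stand's top. Axes parallel to the stand's. The plane x = 0 is where the board's leading edge has to come.
- board: Loose plywood ware board, 240 (x) x 110 (y) x 12 mm, 0.35 kg, flat on the stand, up to 0.1 rad off square. Origin: centre of underside; x outward, leading edge at x = +120, z up. Wooden cleat across the tail end: 22 (x) x 100 (y) x 30 mm tall, z = 12 to 42, centred at x = -105 mm. Slides with a few N; at the pointer it needs 0.5 to 6 N down at the cleat or it tips.
- board_head (a point): Middle of the lower leading edge of the board (board frame x = +120, y = 0, z = 0).
- board_grip (a point): Grip point in the cleat, 8 mm below its top (board frame x = -105, y = 0, z = +34 mm); pinch the cleat across its 22 mm, along the board's x. Room for the hand: a tall brown bin of the place stands on the table to the right of the work, so come in from above 0.4 m.
- pot: Loose clay pinch pot, about 80 mm across and 49 mm tall, 0.14 to 0.28 kg, standing on the outer half of the board about 60 mm outward of the board's middle. Origin: centre of its underside, z up.
- stamp_0: Loose darker wooden stamp block 26 x 26 x 52 mm, standing on the table; bystander. Origin: centre of its underside.
- stamp_1: Loose lighter wooden stamp block 26 x 26 x 52 mm, standing on the table; bystander. Origin: centre of its underside.
- round_cutter: Loose metal ring cutter, 72 mm across, 28 mm tall; bystander. Origin: centre of its underside.

How it is judged (in metres and radians):
On the way, in this order (a step that is already met when the one before it is completed fails the run):
1. the cleat is held while the board still lies on the stand, well short of the pointer (contact force between the fingers and board above 2 N and x of board_head in the frame of pointer below -0.05 m and angle between board's own z axis and vertical below 0.04 rad and z of board in the frame of stand between 0.063 and 0.077 m), for 0.2 s.
2. the held board is out at the pointer, lying flat (contact force between the fingers and board above 10 N and x of board_head in the frame of pointer between -0.008 and 0.008 m and angle between board's own z axis and vertical below 0.04 rad and z of board in the frame of stand between 0.063 and 0.077 m), for 0.2 s.
At the end, for the whole second after the job is handed in: Fingers grip the board (>10 N, both pads summed); it rests on the stand (>0.5 N), still, flat within 0.04 rad; leading edge within 8 mm of the pointer plane, centred within 20 mm, square within 0.09 rad; the pot stands upright on the outer half of the board (all of step 2 and angle between the x axis of board and the x axis of stand, either way round below 0.09 rad and y of board_head in the frame of stand between -0.02 and 0.02 m and contact force between board and stand above 0.5 N and linear speed of board below 0.01 m/s and angle between pot's own z axis and vertical below 0.15 rad and z of pot in the frame of board between 0.006 and 0.02 m and x of pot in the frame of board between 0.02 and 0.1 m and y of pot in the frame of board between -0.04 and 0.04 m); the arm keeps its last pose, push and grip.
It fails at once if the board tips (angle between board's own z axis and vertical above 0.15 rad).
It fails at once if the pot is touched by the robot (contact force between any of the fingers, the arm and pot above 0.5 N).
It fails at once if another thing on the table is moved more than 30 mm (distance of any of stamp_0, stamp_1, round_cutter from where it was at the start of the episode above 0.03 m).
It also fails if it takes over 38 s, if anything falls off the work surface, if the arm or the gripper's body presses on something with over 40 N, if the wrist force passes 120 N, or if a joint passes its speed limit or range.

### The arm

A 6-joint arm with a two-finger parallel gripper is mounted at the origin on a cart in front of the work surface, level with it; the furniture and walls round the work are solid. World frame = base frame: x ahead of the robot, y to its left, z up, the work surface at z = 0. Lengths are in m, angles in degrees, forces in N, time in s.
With the tool pointing down it reaches from about 0.4 to 0.825 m from the base axis. Payload 7 kg.
Tool frame: the origin (TCP) lies midway between the tips of the shut fingers; the grasp point (between the pads) lies 19 mm behind it; z points along the fingers, y is the line along which they close (so a half turn about z gives the same grasp; the last joint's range is limited). The gripper opens to 88 mm and grips with 3 to 60 N. Pads are 19 mm wide; open, the fingers measure 130 mm over their backs; the gripper's body (78 mm by 193 mm) begins 47 mm behind the grasp point.
Start: joints at [-57.004, 20.546, 0.682, 0, -70.136, -16.507], TCP at [0.192, -0.647, 0.192] pointing down, gripper open.
Joint ranges: [-176.03, 176.03], [-82.01, 121.73], [-58.28, 71.71], [-173.87, 95.51], [-174.79, -0.11], [-173.66, 173.66]. Speed limits (degrees/s): [136.94, 136.94, 172.46, 180, 180, 180].

### API

Orientations are given as [roll, pitch, yaw] about the fixed x, y, z axes, in that order (R = Rz(yaw) Ry(pitch) Rx(roll)).
In Python, from plant import r gives the robot as it stands.
- The arm moves only by the tool carry_out, never from a script. Its argument "deltas" is a list of rows, each a list of 3 entries, a list of its own where there are three numbers: the opening, from 0 (shut) to 1 (fully open), then the shift along the tool's x, y, z in mm, then the turn, a rotation vector about the tool's x, y, z in rad. In form: [[gripper, [tx, ty, tz], [rx, ry, rz]], ...]. A call has 1 to 12 rows; each row is the pose to reach, as a shift and turn from the pose commanded when the call began, along the tool's axes at that moment; what a row does not reach only later rows make up. A row lasts 1/10 s, in which the tool goes at most 50 mm and 8.59 degrees, less where a joint would pass 70% of its speed; a pose out of reach is approached as far as the arm can. A call with a gripper value outside its range is refused whole. The fingers move at their own pace and stop on an object; "squeeze" is the grip in N (left out, the last holds). Time passes only in rows, so rows that repeat a pose let the fingers close. It gives the time, the measured TCP pose, the force, the opening and the grip force at its end, in the units of the state.
- r.get_state(): the state, without advancing time (a new reading comes with each control period).
- r.capture(name): name is "scene" or "top" or "wrist"; returns (picture, depth): 480x640x3 uint8, red, green, blue; 480x640 float32, m along the optical axis (not along the pixel's ray), 0 where there is no reading.
- r.get_calibration(name): a dict with "fov_y" (degrees; the focal length in pixels is half the picture's height over the tangent of half this angle, whatever the lens; pixels are square), "cx", "cy" (the principal point, pixels), "view" (4x4, takes a point from world to camera coordinates). Camera axes: x right, y down, z forward; pixel columns grow to the right and rows downward; lengths in m; the calibration is good to about 2 mm. A picture is of the moment at which its call begins: read the wrist's pose just before it. get_calibration takes no time and is no camera call; for the wrist camera it gives the pose at the moment of the call.
- r.close_job(): hands the job in; it is judged then, once.
The state is a dict: "time_s": time; "joints": joint angles; "qd": joint speeds; "joint_torque": joint torques, N m; "tcp_pos": TCP position; "eef_rot": TCP orientation; "contact_force": force on the tool from outside, world axes, zero at the start; "moment": the same for the moment, N m; "gripper_width": finger opening in m; "gripper_force": force on a finger pad.
Only numpy, scipy, OpenCV 4.12 (cv2) and the standard library are available. Lean on these libraries where they do the work, as an engineer would, in place of code of your own. Each camera call takes 0.05 s, during which the arm holds its last target. There are 200 camera calls.

## Working session

There is one attempt and no reset: what is moved stays moved. The work goes in short steps, Python scripts to look and compute and a tool call to move; the robot and the scene stay as the last step left them, time stands still between calls to the robot, and variables do not carry over. Pictures are saved under pics/ and viewed, at most 10 in all, crops included, and the job is handed in when it is done.

Besides the shell and the picture viewer there is one more tool, called after ">>>" as a command line: name --argument value ..., lists and objects as JSON in quotes. carry_out: Moves the arm, as the interface text tells. Its arguments: {"type":"object","properties":{"deltas":{"type":"array"},"squeeze":{"type":"number"}},"required":["deltas"]}

```bash
mkdir -p pics; cat > h.py <<'E'
import numpy as np, cv2
from plant import r
from scipy.spatial.transform import Rotation as R
def snap(n):
    c=r.get_calibration(n); im,d=r.capture(n)
    np.savez(f'{n}.npz',im=im,d=d,view=c['view'],f=240/np.tan(np.radians(c['fov_y']/2)),cx=c['cx'],cy=c['cy'])
    return im
def load(n): return np.load(f'{n}.npz')
def cloud(n):
    z=load(n); d=z['d']; v,u=np.mgrid[:480,:640]
    p=np.stack([(u-z['cx'])/z['f']*d,(v-z['cy'])/z['f']*d,d,np.ones_like(d)],-1)
    w=p@np.linalg.inv(z['view']).T
    w=w[...,:3]; w[d==0]=np.nan; return w
E
python3 - <<'E'
from h import *
for n in('scene','top'):
    im=snap(n); cv2.imwrite(f'pics/{n}0.png',im[...,::-1]); z=load(n); print(n,z['f'],z['cx'],z['cy'],np.linalg.inv(z['view']).round(3).tolist())
print(r.get_state())
E
```

```text
scene 621.4189533601453 309.3348238851067 240.85912333696078 [[-0.702, -0.477, 0.53, 0.054], [-0.713, 0.464, -0.526, 0.517], [0.005, -0.747, -0.665, 0.743], [0.0, 0.0, 0.0, 1.0]]
top 613.0562785349716 331.73146473665054 233.77352109624923 [[0.002, -0.997, 0.083, 0.482], [-1.0, 0.0, 0.03, -0.026], [-0.03, -0.083, -0.996, 1.223], [0.0, 0.0, 0.0, 1.0]]
{'time_s': 0.1, 'joints': array([-5.70025405e+01,  2.05837011e+01,  6.38274421e-01, -1.85093546e-02,
       -7.01373665e+01, -1.65070390e+01]), 'qd': array([ 0.13455006, -0.07027002,  0.05402832,  0.01983449, -0.07091827,
       -0.0313655 ]), 'joint_torque': array([-2.48663673e-03, -5.84164381e+01,  2.93748665e+01,  7.01536149e+00,
        1.01639368e-02, -7.06188030e-05]), 'tcp_pos': array([ 0.19142792, -0.64675527,  0.19084929]), 'eef_rot': array([ 1.79915675e+02, -6.84254444e-03, -1.63515876e+02]), 'contact_force': array([-0.17304078,  0.09867702,  0.54247078]), 'moment': array([ 0.03784762,  0.02667373, -0.00581576]), 'gripper_force': 0.0, 'gripper_width': 0.08763037066074764}
```

View pics/top0.png

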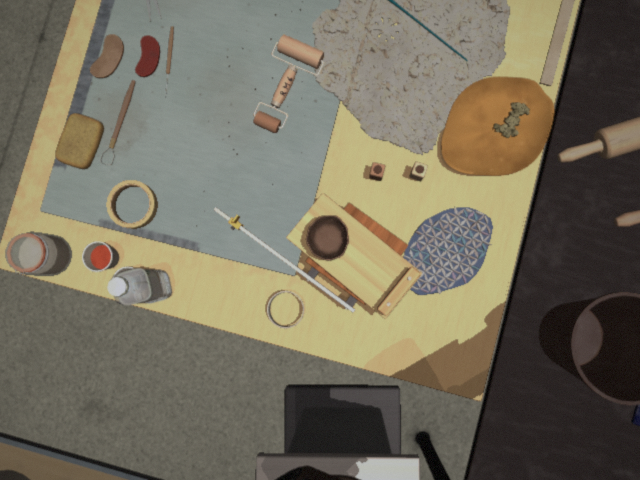

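View pics/scene0.png

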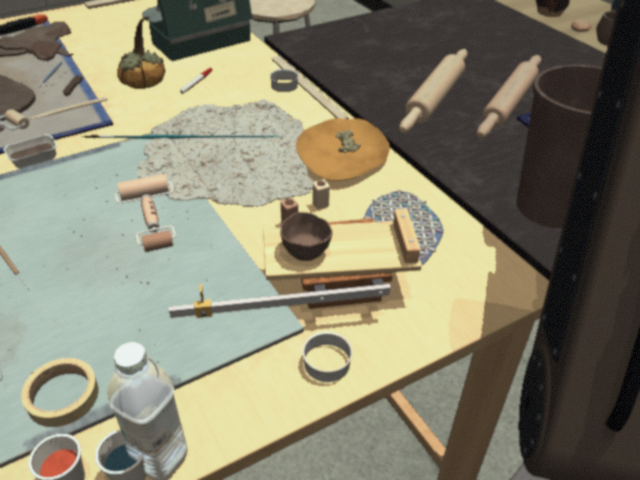

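The top view shows the board from about (300,200) to (420,290), with the pot at (325,237). The cleat runs (418,268)-(385,315), the rule rail (216,209)-(353,310), and the pointer is at (235,222). The tall bin is around (625,350). I'll use depth to fit these.

```bash
cat > fit.py <<'E'
from h import *
def rect(w,m,lo,hi,name):
    s=m&(w[...,2]>lo)&(w[...,2]<hi)
    n,l,st,c=cv2.connectedComponentsWithStats(s.astype(np.uint8))
    if n<2: print(name,'none');return
    k=1+np.argmax(st[1:,4]); s=l==k; p=w[s]
    rr=cv2.minAreaRect((p[:,:2]*1000).astype(np.float32))
    print(name,s.sum(),'z',np.median(p[:,2]).round(4),'c',np.round(rr[0],1),'size',np.round(rr[1],1),'ang',round(rr[2],2))
E
python3 - <<'E'
from fit import *
w=cloud('top'); v,u=np.mgrid[:480,:640]
roi=(u>200)&(u<440)&(v>180)&(v<325)
rect(w,roi,.100,.125,'cleat')
rect(w,roi&(w[...,2]>.0),.074,.092,'board')
rect(w,roi,.055,.073,'rail')
rect(w,roi&(u<260),.074,.11,'pointer')
rect(w,(u>540),.05,1,'bin')
b=w[280:450,540:640]; print('bin top',np.nanmax(b[...,2]))
for a in [(300,215),(360,285),(405,285),(282,247),(345,303),(235,222),(375,172),(418,171),(300,300)]:
    print(a,w[a[1],a[0]].round(4))
im=load('top')['im']; cv2.imwrite('pics/crop1.png',cv2.resize(im[180:330,200:440],None,fx=3.3,fy=3.3,interpolation=cv2.INTER_CUBIC)[...,::-1])
E
```

```text
cleat 688 z 0.1111 c [ 472.3 -112.6] size [22.3 99.6] ang 50.8
board 5334 z 0.0814 c [538.6 -31.2] size [240.6 111.6] ang 51.26
rail 1130 z 0.0681 c [537.7  91.1] size [339.   40.8] ang 55.24
pointer 43 z 0.0899 c [604.4 190.2] size [10.  18.7] ang 30.69
bin 6638 z 0.1494 c [ 388.8 -442.9] size [162.7 159.7] ang 47.68
bin top 0.2640396609740647
(300, 215) [0.6206 0.0738 0.0155]
(360, 285) [ 0.4823 -0.044   0.0818]
(405, 285) [ 0.4825 -0.1248  0.109 ]
(282, 247) [0.557  0.1091 0.0151]
(345, 303) [ 0.4486 -0.0161  0.0671]
(235, 222) [0.6005 0.1917 0.0768]
(375, 172) [ 0.7002 -0.0739  0.0497]
(418, 171) [ 0.7011 -0.1563  0.054 ]
(300, 300) [0.453  0.0719 0.0254]
```

View pics/crop1.png

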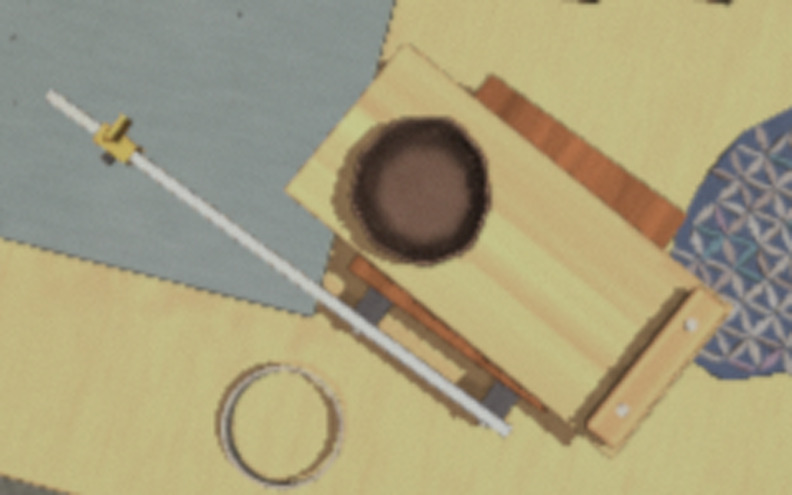

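The crop shows the fin from about (112,137) to (128,118) in crop pixels. The rail ends are at (50,95) and (507,431). The stand's -y strip has its outer corner at (490,76) and inner corner at about (688,212). Next I'll intersect these rays with planes at their known heights.

```bash
cat >> h.py <<'E'
def ray(n,u,v,h):
    z=load(n); M=np.linalg.inv(z['view']); d=M[:3,:3]@[(u-z['cx'])/z['f'],(v-z['cy'])/z['f'],1]; return M[:3,3]+d*(h-M[2,3])/d[2]
E
python3 - <<'E'
from fit import *
w=cloud('top'); im=load('top')['im'].astype(int)
P=lambda a,b,h: ray('top',200+(a-1.15)/3.3,180+(b-1.15)/3.3,h)*1000
A=P(50,95,69);B=P(507,431,69); print('rail',A,B,np.degrees(np.arctan2(*(A-B)[1::-1])),np.linalg.norm(A-B))
# rail pixel fit
v,u=np.mgrid[:480,:640]
a=np.array([215.2,208.8]);b=np.array([353,310.3]);t=(b-a)/np.linalg.norm(b-a)
dist=abs((u-a[0])*t[1]-(v-a[1])*t[0]); al=(u-a[0])*t[0]+(v-a[1])*t[1]
s=(dist<5)&(al>35)&(al<168)&(im.min(-1)>130)&(im.max(-1)-im.min(-1)<35)
q=np.array([ray('top',x,y,.069) for x,y in zip(u[s],v[s])])*1000
vx,vy,x0,y0=cv2.fitLine(q[:,:2].astype(np.float32),cv2.DIST_HUBER,0,.01,.01).ravel(); print(s.sum(),'rail line',np.degrees(np.arctan2(vy,vx)),x0,y0)
C=P(490,76,70);D=P(688,212,70);print('stand -y side',C,D,np.degrees(np.arctan2(*(C-D)[1::-1])),np.linalg.norm(C-D))
th=np.arctan2(vy,vx); th=th if np.degrees(th)>0 else th+np.pi
ex=np.array([np.cos(th),np.sin(th)]);ey=np.array([-ex[1],ex[0]])
F=[P(112,137,97),P(130,119,97),P(121,128,97),A,B,C,D]
o=np.array([x0,y0])-90*ey  # rail middle y=+90
for n,p in zip(['fin1','fin2','finmid','railend','rail0','standout','standin'],F): print(n,((p[:2]-o)@ex).round(1),((p[:2]-o)@ey).round(1))
print('o',o,'th',np.degrees(th))
im2=load('scene')['im'];cv2.imwrite('pics/c2.png',np.hstack([cv2.resize(im2[275:325,160:240],None,fx=5,fy=5,interpolation=cv2.INTER_CUBIC),cv2.resize(im.astype(np.uint8)[197:247,205:285],None,fx=5,fy=5,interpolation=cv2.INTER_CUBIC)])[...,::-1])
E
```

```text
rail [ -8035.38521944 -15168.5744168   69000.        ] [ 3239.29764137   326.0633745  69000.        ] -126.04153235251736 19162.522639134382
901 rail line 53.97961 519.4503 84.60845
stand -y side [-8792.48150212  -241.38829475 70000.        ] [-4126.14444096  6479.26680489 70000.        ] -124.77331878352788 8181.803379253306
fin1 -20860.7 -2657.2
fin2 -20679.9 -1456.0
finmid -20770.3 -2056.8
railend -17367.8 -1960.8
rail0 1794.8 -1967.8
standout -5739.8 7429.9
standin 2440.1 7607.9
o [592.24304   31.681873] th 53.97961
```

View pics/c2.png

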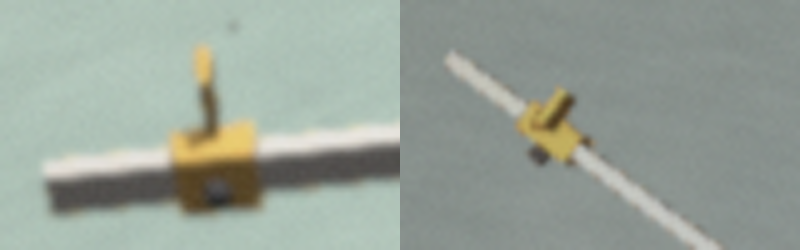

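Left panel (scene): the fin's top face runs from (203,47) to (207,85). Right panel (top): the top face is the upper-left bright strip, about (541,120) to (565,93). My `P` helper mixed up mm and m, so I'll redo it.

```bash
python3 - <<'E'
from fit import *
P=lambda a,b,h: ray('top',200+(a-1.15)/3.3,180+(b-1.15)/3.3,h/1000)*1000
Q=lambda a,b,h: ray('top',205+(a-402)/5,197+(b-2)/5,h/1000)*1000
S=lambda a,b,h: ray('scene',160+(a-2)/5,275+(b-2)/5,h/1000)*1000
A=P(50,95,69);B=P(507,431,69);C=P(490,76,70);D=P(688,212,70)
ang=lambda a,b:(np.degrees(np.arctan2(*(a-b)[1::-1])).round(2),np.linalg.norm(a-b).round(1))
print('rail',ang(A,B),'side',ang(C,D))
th=np.radians(53.98); ex=np.array([np.cos(th),np.sin(th)]);ey=np.array([-ex[1],ex[0]])
o=np.array([519.45,84.61])-90*ey; o=o-o@ex*ex+0
L=dict(fa=Q(541,120,97),fb=Q(565,93,97),f2a=Q(548,126,97),f2b=Q(573,98,97),sfa=S(203,47,97),sfb=S(207,85,97),railend=A,rail0=B,standout=C,standin=D,railendS=S(43,168,69))
for n,p in L.items(): print(n,((p[:2]-o)@ex).round(1),((p[:2]-o)@ey).round(1))
w=cloud('top');v,u=np.mgrid[:480,:640]
m=(u>200)&(u<440)&(v>180)&(v<325)
# stand top -y strip from depth
p=w[m]*1000; x=(p[:,:2]-o)@ex;y=(p[:,:2]-o)@ey
for nm,sel in dict(strip=(abs(p[:,2]-69)<4)&(y<-40),rail=(abs(p[:,2]-68)<5)&(y>80),fin=(p[:,2]>82)&(y>65)&(y<100)&(x>200+C[:2]@ex*0),cleat=(p[:,2]>100)&(p[:,2]<125)).items():
    print(nm,sel.sum(),np.percentile(x[sel],[1,5,50,95,99]).round(1),np.percentile(y[sel],[1,5,50,95,99]).round(1))
bc=np.array([538.6,-31.2]);print('board c',(bc-o)@ex,(bc-o)@ey)
print('o',o)
E
```

```text
rail (np.float64(53.96), np.float64(326.4)) side (np.float64(55.23), np.float64(137.2))
fa 508.7 87.2
fb 507.5 73.9
f2a 505.3 87.5
f2b 504.0 73.6
sfa 509.2 74.8
sfb 508.4 90.2
railend 556.8 89.6
rail0 230.4 89.8
standout 357.3 -68.4
standin 220.1 -71.4
railendS 558.6 89.5
strip 737 [220.9 225.6 282.6 351.4 357.8] [-70.4 -69.4 -59.9 -49.7 -47.4]
rail 680 [233.2 241.9 381.5 540.  555.5] [81.  84.  89.5 93.1 95.6]
fin 32 [207.4 376.7 508.5 510.6 511.1] [65.4 70.  80.7 88.  88.7]
cleat 1238 [175.2 177.8 196.  378.4 382.9] [-35.4 -28.4   9.8  53.   60.1]
board c 291.4982911417344 6.4071439293558115
o [ 372.36146808 -270.73508248]
```

Measurements agree with the given sizes:

| Item | Value |
|---|---|
| Stand yaw | ≈54.0° |
| Pointer plane | 151 mm beyond the stand edge (given range 130–160) |
| Board yaw | ≈51° |
| Board y offset | ≈+6 mm |
| Leading edge to pointer | ≈97 mm |
| Grip point | (0.472, -0.113) |

I'll lift first, then go over the bin with the tool at yaw -39°.

>>> carry_out --deltas '[[1, [0, 0, -50], [0, 0, 0]], [1, [0, 0, -100], [0, 0, 0]], [1, [0, 0, -150], [0, 0, 0]], [1, [0, 0, -200], [0, 0, 0]], [1, [0, 0, -245], [0, 0, 0]], [1, [0, 0, -245], [0, 0, 0]], [1, [0, 0, -245], [0, 0, 0]], [1, [0, 0, -245], [0, 0, 0]]]' --squeeze 20

```text
time_s: 0.9
tcp_pos: [0.1917, -0.6468, 0.435]
eef_rot: [179.8, -0.0, -163.5]
contact_force: [0.5, 0.1, -0.6]
gripper_width: 0.0873
gripper_force: 0.0
```

>>> carry_out --deltas '[[1, [-35, 36, 0], [0, 0, -0.15]], [1, [-70, 72, 0], [0, 0, -0.3]], [1, [-105, 108, 0], [0, 0, -0.45]], [1, [-140, 144, 0], [0, 0, -0.6]], [1, [-175, 180, 0], [0, 0, -0.75]], [1, [-210, 216, 0], [0, 0, -0.9]], [1, [-245, 252, 0], [0, 0, -1.05]], [1, [-280, 288, 0], [0, 0, -1.2]], [1, [-315, 324, 0], [0, 0, -1.35]], [1, [-350, 360, 0], [0, 0, -1.5]], [1, [-385, 396, 0], [0, 0, -1.65]], [1, [-420, 433, 0], [0, 0, -1.8]]]'

```text
time_s: 2.1
tcp_pos: [0.4698, -0.1136, 0.4354]
eef_rot: [179.9, 0.1, -60.0]
contact_force: [1.5, -0.8, 0.3]
gripper_width: 0.0877
gripper_force: 0.0
```

```bash
python3 -c "
from plant import r
s=r.get_state();print(s['joints'].round(1),s['tcp_pos'].round(4),s['eef_rot'].round(2))"
```

```text
[  9.8  -1.6   4.4  -0.  -96.1  20.2] [ 0.4698 -0.1136  0.4354] [ 1.799e+02  5.000e-02 -6.000e+01]
```

>>> carry_out --deltas '[[1, [0, 0, 0], [0, 0, -0.14]], [1, [0, 0, 0], [0, 0, -0.28]], [1, [0, 0, 30], [0, 0, -0.373]], [1, [0, 0, 70], [0, 0, -0.373]], [1, [0, 0, 110], [0, 0, -0.373]], [1, [0, 0, 150], [0, 0, -0.373]], [1, [0, 0, 180], [0, 0, -0.373]], [1, [0, 0, 180], [0, 0, -0.373]], [1, [0, 0, 180], [0, 0, -0.373]], [1, [0, 0, 180], [0, 0, -0.373]]]'

```text
time_s: 3.1
tcp_pos: [0.4708, -0.1159, 0.2583]
eef_rot: [-179.9, -0.1, -39.0]
contact_force: [-0.2, -0.6, -0.3]
gripper_width: 0.0877
gripper_force: 0.0
```

```bash
python3 - <<'E'
from fit import *
s=r.get_state();print(s['joints'].round(1),s['tcp_pos'].round(4),s['eef_rot'].round(2),s['contact_force'].round(2))
im=snap('wrist'); cv2.imwrite('pics/w1.png',im[...,::-1]); w=cloud('wrist'); z=w[...,2]
m=(abs(w[...,0]-.472)<.09)&(abs(w[...,1]+.113)<.09)
rect(w,m,.102,.13,'cleat'); rect(w,(z<.2),.073,.093,'board')
E
```

```text
[  9.5  -0.1 -16.3   0.  -73.7  41.5] [ 0.4708 -0.1159  0.2583] [-1.7994e+02 -1.0000e-01 -3.8990e+01] [-0.18 -0.64 -0.31]
cleat 2071 z 0.1128 c [ 473.8 -113.9] size [21.8 98.4] ang 51.16
board 14301 z 0.0829 c [540.4 -32.6] size [239.8 110.6] ang 50.95
```

View pics/w1.png

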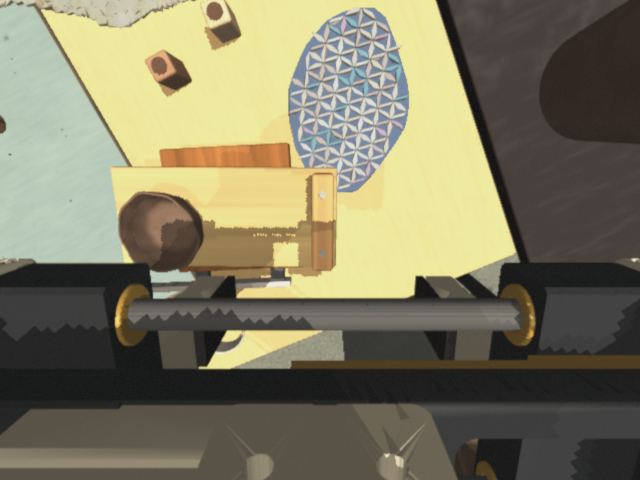

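The wrist view shows the cleat at about (322,222), parallel to the finger line's normal. Both cameras put its centre at (0.473, -0.113) with yaw 51°. I need a -3.6 mm correction along tool y and about 171 mm down.

>>> carry_out --deltas '[[1, [1, -3.6, 40], [0, 0, 0]], [1, [1, -3.6, 80], [0, 0, 0]], [1, [1, -3.6, 110], [0, 0, 0]], [1, [1, -3.6, 135], [0, 0, 0]], [1, [1, -3.6, 150], [0, 0, 0]], [1, [1, -3.6, 160], [0, 0, 0]], [1, [1, -3.6, 166], [0, 0, 0]], [1, [1, -3.6, 170], [0, 0, 0]], [1, [1, -3.6, 170], [0, 0, 0]], [1, [1, -3.6, 170], [0, 0, 0]], [1, [1, -3.6, 170], [0, 0, 0]]]'

```text
time_s: 4.25
tcp_pos: [0.4735, -0.1135, 0.0873]
eef_rot: [-180.0, -0.1, -39.0]
contact_force: [1.0, 0.2, -0.5]
gripper_width: 0.0874
gripper_force: 0.0
```

>>> carry_out --deltas '[[0.5, [0, 0, 0], [0, 0, 0]], [0.3, [0, 0, 0], [0, 0, 0]], [0.25, [0, 0, 0], [0, 0, 0]], [0.15, [0, 0, 0], [0, 0, 0]], [0, [0, 0, 0], [0, 0, 0]], [0, [0, 0, 0], [0, 0, 0]], [0, [0, 0, 0], [0, 0, 0]], [0, [0, 0, 0], [0, 0, 0]], [0, [0, 0, 0], [0, 0, 0]], [0, [0, 0, 0], [0, 0, 0]]]' --squeeze 30

```text
time_s: 5.25
tcp_pos: [0.473, -0.1135, 0.0867]
eef_rot: [180.0, 0.0, -39.0]
contact_force: [-0.2, -0.6, -0.1]
gripper_width: 0.0134
gripper_force: 0.0
```

```bash
python3 - <<'E'
from fit import *
s=r.get_state();print(s['tcp_pos'].round(4),s['eef_rot'].round(2),s['contact_force'].round(2),s['moment'].round(2),s['gripper_force'],s['gripper_width'])
im=snap('top'); w=cloud('top'); v,u=np.mgrid[:480,:640]
rect(w,(u>200)&(u<380)&(v>180)&(v<325),.074,.092,'board')
E
```

```text
[ 0.473  -0.1135  0.0867] [180.     0.   -39.01] [-0.19 -0.59 -0.13] [-0.05  0.13  0.03] 0.0 0.013400661613405295
board 2242 z 0.0814 c [570.7   7.8] size [139.1 110. ] ang 50.87
```

The gripper reads 13 mm wide with zero force, but the cleat is 22 mm. I'll look before going on.

```bash
python3 - <<'E'
from fit import *
s=r.get_state();print(s['gripper_force'],s['gripper_width'],s['time_s'])
a=snap('scene'); b=snap('wrist'); t=load('top')['im']
z=lambda i,f:cv2.resize(i,None,fx=f,fy=f,interpolation=cv2.INTER_CUBIC)
cv2.imwrite('pics/g1.png',np.hstack([z(a[160:310,320:460],2.85)[:420,:399],z(b[130:330,200:400],2)[:420]if 0 else z(b[120:330,210:410],2)])[...,::-1])
s=r.get_state();print(s['gripper_force'],s['gripper_width'],s['time_s'])
E
```

```text
0.0 0.009045577462346731 5.3
0.0 0.0025447859521572345 5.4
```

View pics/g1.png

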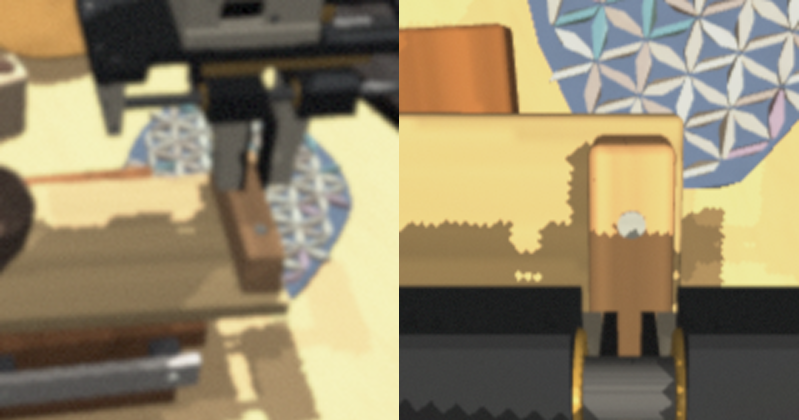

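```bash
python3 - <<'E'
from fit import *
s=r.get_state();print(s['gripper_force'],s['gripper_width'],s['time_s'],s['tcp_pos'])
T=s['tcp_pos']
def pr(n,p):
    z=load(n); c=z['view']@np.r_[p,1]; return (c[:2]/c[2]*z['f']+[z['cx'],z['cy']]).round(1)
for n in('scene','wrist'):
    print(n,'tcp',pr(n,T),'grasp',pr(n,T+[0,0,.019]),'up60',pr(n,T+[0,0,.06]),'cleat mid top',pr(n,[.473,-.1133,.112]))
w=cloud('wrist'); z=load('wrist')['d']
print('depth rows col 315', [(v,z[v,320].round(3),w[v,320].round(3).tolist()) for v in range(180,330,10)])
for u in(306,345): print([(v,w[v,u].round(3).tolist()) for v in range(275,300,4)])
E
```

```text
0.0 0.0025447859521572345 5.4 [ 0.47295422 -0.1135357   0.08665675]
scene tcp [404.6 239.3] grasp [405.9 230.3] up60 [408.8 210. ] cleat mid top [406.2 227.3]
wrist tcp [325.9 270.8] grasp [326.  282.3] up60 [326.4 316.7] cleat mid top [325.7 286.8]
depth rows col 315 [(180, np.float32(0.195), [0.516, -0.144, 0.083]), (190, np.float32(0.171), [0.514, -0.143, 0.108]), (200, np.float32(0.167), [0.51, -0.14, 0.113]), (210, np.float32(0.168), [0.507, -0.137, 0.114]), (220, np.float32(0.17), [0.503, -0.134, 0.113]), (230, np.float32(0.172), [0.499, -0.13, 0.112]), (240, np.float32(0.171), [0.495, -0.127, 0.115]), (250, np.float32(0.175), [0.491, -0.124, 0.113]), (260, np.float32(0.175), [0.487, -0.121, 0.114]), (270, np.float32(0.177), [0.482, -0.117, 0.112]), (280, np.float32(0.178), [0.478, -0.114, 0.113]), (290, np.float32(0.179), [0.474, -0.11, 0.113]), (300, np.float32(0.083), [0.5, -0.133, 0.204]), (310, np.float32(0.083), [0.498, -0.131, 0.204]), (320, np.float32(0.08), [0.497, -0.131, 0.208])]
[(275, [0.488, -0.114, 0.128]), (279, [0.488, -0.114, 0.133]), (283, [0.488, -0.114, 0.137]), (287, [0.488, -0.114, 0.142]), (291, [0.487, -0.113, 0.144]), (295, [0.485, -0.112, 0.143]), (299, [0.502, -0.13, 0.203])]
[(275, [0.476, -0.128, 0.126]), (279, [0.477, -0.128, 0.132]), (283, [0.477, -0.127, 0.137]), (287, [0.477, -0.127, 0.143]), (291, [0.476, -0.126, 0.144]), (295, [0.475, -0.125, 0.144]), (299, [0.496, -0.137, 0.203])]
```

```bash
python3 - <<'E'
from fit import *
for i in range(2): snap('wrist'); 
s=r.get_state();print(s['gripper_force'],s['gripper_width'],s['time_s'],s['tcp_pos'],s['contact_force'])
a=snap('wrist'); b=snap('scene'); w=cloud('wrist')
for u in(304,310,314,320,326,332,338,344): print(u,[(v,(1000*w[v,u]).round().tolist()) for v in range(264,298,4)])
z=lambda i,f:cv2.resize(i,None,fx=f,fy=f,interpolation=cv2.INTER_CUBIC)
cv2.imwrite('pics/g2.png',np.hstack([z(b[180:270,370:450],5),z(a[230:320,285:365],5)])[...,::-1])
E
```

```text
0.0 0.0005296425043995693 5.5 [ 0.47295037 -0.11353406  0.08666476] [-0.65741848  0.02410846  0.58499538]
304 [(264, [507.0, -134.0, 196.0]), (268, [507.0, -134.0, 199.0]), (272, [507.0, -134.0, 202.0]), (276, [507.0, -134.0, 205.0]), (280, [507.0, -134.0, 208.0]), (284, [507.0, -134.0, 210.0]), (288, [507.0, -134.0, 212.0]), (292, [506.0, -134.0, 213.0]), (296, [505.0, -133.0, 211.0])]
310 [(264, [488.0, -115.0, 113.0]), (268, [486.0, -114.0, 113.0]), (272, [485.0, -112.0, 113.0]), (276, [487.0, -115.0, 128.0]), (280, [487.0, -115.0, 134.0]), (284, [503.0, -133.0, 201.0]), (288, [504.0, -133.0, 204.0]), (292, [503.0, -132.0, 204.0]), (296, [502.0, -132.0, 205.0])]
314 [(264, [487.0, -117.0, 113.0]), (268, [485.0, -115.0, 113.0]), (272, [484.0, -114.0, 113.0]), (276, [486.0, -117.0, 128.0]), (280, [486.0, -117.0, 134.0]), (284, [486.0, -117.0, 139.0]), (288, [485.0, -116.0, 141.0]), (292, [483.0, -115.0, 141.0]), (296, [482.0, -114.0, 141.0])]
320 [(264, [485.0, -119.0, 114.0]), (268, [483.0, -118.0, 114.0]), (272, [481.0, -116.0, 112.0]), (276, [483.0, -118.0, 123.0]), (280, [483.0,
[... 577 characters left out ...]
130.0]), (284, [479.0, -122.0, 135.0]), (288, [479.0, -122.0, 139.0]), (292, [480.0, -122.0, 144.0]), (296, [480.0, -122.0, 149.0])]
338 [(264, [479.0, -126.0, 114.0]), (268, [477.0, -125.0, 113.0]), (272, [476.0, -124.0, 113.0]), (276, [479.0, -125.0, 129.0]), (280, [479.0, -125.0, 134.0]), (284, [499.0, -138.0, 199.0]), (288, [499.0, -138.0, 202.0]), (292, [499.0, -138.0, 204.0]), (296, [498.0, -137.0, 205.0])]
344 [(264, [501.0, -142.0, 196.0]), (268, [501.0, -141.0, 199.0]), (272, [501.0, -141.0, 201.0]), (276, [501.0, -141.0, 205.0]), (280, [501.0, -141.0, 207.0]), (284, [501.0, -141.0, 209.0]), (288, [501.0, -141.0, 212.0]), (292, [500.0, -140.0, 211.0]), (296, [500.0, -140.0, 213.0])]
```

View pics/g2.png

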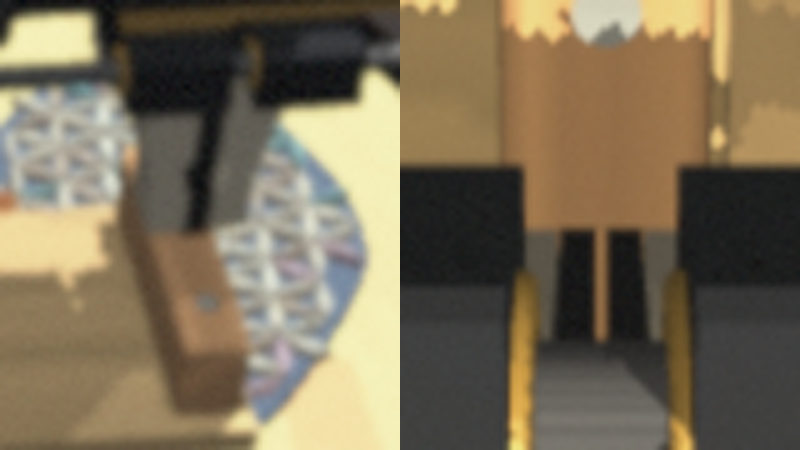

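The picture shows the fingers shut just above the cleat top (tips at crop (600,230)). Depth puts the tips at z≈0.122 while the reported TCP z is 0.087. So the real fingertips sit about 35 mm higher than reported, and the knuckle height and lack of contact agree. Laterally the hand is correct. I'll open and descend about 30 mm more in steps, watching the force.

>>> carry_out --deltas '[[0.7, [0, 0, 0], [0, 0, 0]], [0.7, [0, 0, 0], [0, 0, 0]], [0.7, [0, 0, 0], [0, 0, 0]], [0.7, [0, 0, 0], [0, 0, 0]], [0.7, [0, 0, 0], [0, 0, 0]], [0.7, [0, 0, 0], [0, 0, 0]], [0.7, [0, 0, 6], [0, 0, 0]], [0.7, [0, 0, 12], [0, 0, 0]], [0.7, [0, 0, 18], [0, 0, 0]], [0.7, [0, 0, 20], [0, 0, 0]], [0.7, [0, 0, 20], [0, 0, 0]], [0.7, [0, 0, 20], [0, 0, 0]]]'

```text
time_s: 6.8
tcp_pos: [0.4731, -0.1136, 0.0666]
eef_rot: [180.0, 0.0, -39.0]
contact_force: [-0.8, 0.3, -0.0]
gripper_width: 0.0613
gripper_force: 0.0
```

```bash
python3 - <<'E'
from fit import *
s=r.get_state();print(s['gripper_force'],s['gripper_width'],s['time_s'],s['tcp_pos'],s['contact_force'])
a=snap('wrist'); b=snap('scene'); w=cloud('wrist')
z=lambda i,f:cv2.resize(i,None,fx=f,fy=f,interpolation=cv2.INTER_CUBIC)
cv2.imwrite('pics/g3.png',np.hstack([z(b[180:270,370:450],5),z(a[200:335,265:385],450/135)])[...,::-1])
for u in range(270,386,6):
    c=w[200:330,u]; k=np.where(abs(np.diff(c[:,2]))>.008)[0]
    print(u,[(200+int(i),(1000*c[i,2]).round(),(1000*c[i+1]).round().tolist()) for i in k][:3])
E
```

```text
0.0 0.06127317186468395 6.8 [ 0.47305385 -0.11356514  0.06664465] [-0.765666    0.30398202 -0.0120777 ]
270 [(297, np.float64(83.0), [507.0, -123.0, 182.0])]
276 [(297, np.float64(82.0), [507.0, -124.0, 183.0])]
282 [(297, np.float64(83.0), [505.0, -125.0, 182.0])]
288 [(297, np.float64(83.0), [505.0, -127.0, 182.0])]
294 [(297, np.float64(83.0), [504.0, -128.0, 182.0])]
300 [(297, np.float64(83.0), [503.0, -129.0, 182.0])]
306 [(297, np.float64(113.0), [502.0, -130.0, 182.0])]
312 [(297, np.float64(113.0), [500.0, -131.0, 181.0])]
318 [(297, np.float64(114.0), [500.0, -132.0, 182.0])]
324 [(297, np.float64(113.0), [499.0, -133.0, 182.0])]
330 [(297, np.float64(114.0), [498.0, -135.0, 182.0])]
336 [(297, np.float64(113.0), [497.0, -136.0, 182.0])]
342 [(297, np.float64(114.0), [496.0, -137.0, 182.0])]
348 [(297, np.float64(110.0), [495.0, -138.0, 182.0])]
354 [(215, np.float64(81.0), [478.0, -144.0, 9.0]), (297, np.float64(2.0), [494.0, -139.0, 181.0])]
360 [(297, np.float64(1.0), [493.0, -140.0, 181.0])]
366 [(217, np.float64(9.0), [469.0, -150.0, 0.0]), (297, np.float64(1.0), [493.0, -142.0, 183.0])]
372 [(297, np.float64(2.0), [491.0, -142.0, 181.0])]
378 [(297, np.float64(1.0), [490.0, -144.0, 181.0])]
384 [(214, np.float64(8.0), [462.0, -162.0, -0.0]), (297, np.float64(0.0), [489.0, -145.0, 181.0])]
```

View pics/g3.png

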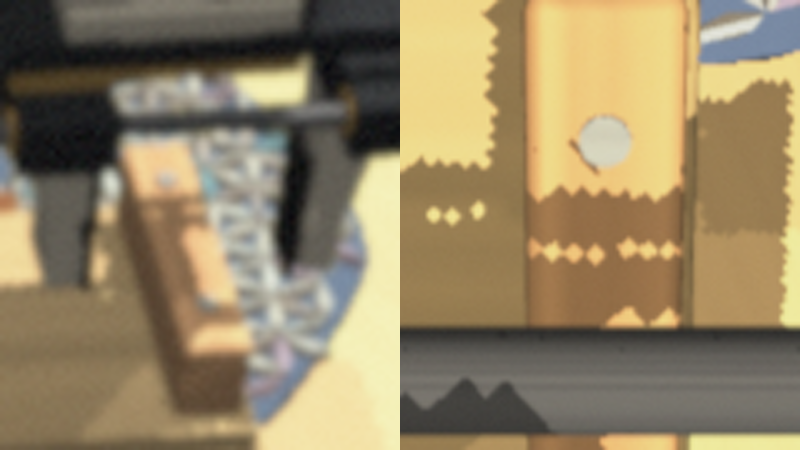

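Now the fingers straddle the cleat with no force; the tips in the scene are at about (383,237.5) on the left and (433,233) on the right. I'll work out the tip heights.

```bash
python3 - <<'E'
from fit import *
T=np.array([.473,-.1135]);e=np.array([.629,.777]);x=np.array([.777,-.629])
def pr(n,p):
    z=load(n); c=z['view']@np.r_[p,1]; return (c[:2]/c[2]*z['f']+[z['cx'],z['cy']]).round(1)
for s in(1,-1):
  for k in(.032,.045):
    for h in(.085,.095,.105): print(s,k,h,[pr('scene',np.r_[T+s*k*e+q*x,h]) for q in(-.0095,.0095)])
w=cloud('scene'); 
for (u,v) in[(383,225),(383,231),(383,234),(383,236),(383,239),(383,242),(433,222),(433,228),(433,231),(433,234)]: print(u,v,(1000*w[v,u]).round())
E
```

```text
1 0.032 0.085 [array([385.8, 245.3]), array([383.6, 237.4])]
1 0.032 0.095 [array([386.3, 240.6]), array([384.1, 232.7])]
1 0.032 0.105 [array([386.9, 235.8]), array([384.6, 227.9])]
1 0.045 0.085 [array([377.7, 245.8]), array([375.6, 237.9])]
1 0.045 0.095 [array([378.2, 241.1]), array([376. , 233.2])]
1 0.045 0.105 [array([378.7, 236.3]), array([376.5, 228.4])]
-1 0.032 0.085 [array([425.5, 242.9]), array([422.7, 235. ])]
-1 0.032 0.095 [array([426.3, 238.1]), array([423.5, 230.3])]
-1 0.032 0.105 [array([427.2, 233.4]), array([424.3, 225.5])]
-1 0.045 0.085 [array([433.5, 242.4]), array([430.6, 234.5])]
-1 0.045 0.095 [array([434.4, 237.6]), array([431.5, 229.8])]
-1 0.045 0.105 [array([435.3, 232.9]), array([432.3, 225.1])]
383 225 [488. -73. 131.]
383 231 [488. -74. 119.]
383 234 [489. -76. 111.]
383 236 [489. -76. 107.]
383 239 [499. -92.  84.]
383 242 [495. -87.  84.]
433 222 [ 441. -137.  128.]
433 228 [ 439. -137.  117.]
433 231 [ 438. -136.  112.]
433 234 [ 494. -233.   12.]
```

The tips are at z≈0.103, so the offset is +36 mm. Another 15 mm down puts them at about 0.088, 6 mm above the board. Then I'll grip.

>>> carry_out --deltas '[[0.7, [0, 0, 5], [0, 0, 0]], [0.7, [0, 0, 10], [0, 0, 0]], [0.7, [0, 0, 13], [0, 0, 0]], [0.7, [0, 0, 15], [0, 0, 0]], [0.6, [0, 0, 15], [0, 0, 0]], [0.4, [0, 0, 15], [0, 0, 0]], [0.2, [0, 0, 15], [0, 0, 0]], [0.1, [0, 0, 15], [0, 0, 0]], [0, [0, 0, 15], [0, 0, 0]], [0, [0, 0, 15], [0, 0, 0]], [0, [0, 0, 15], [0, 0, 0]], [0, [0, 0, 15], [0, 0, 0]]]' --squeeze 30

```text
time_s: 8.1
tcp_pos: [0.4729, -0.1136, 0.0518]
eef_rot: [180.0, -0.0, -39.0]
contact_force: [0.2, -0.9, 2.0]
gripper_width: 0.0219
gripper_force: 30.0
```

```bash
python3 - <<'E'
from fit import *
im=snap('top'); w=cloud('top'); v,u=np.mgrid[:480,:640]
rect(w,(u>200)&(u<380)&(v>180)&(v<325),.074,.092,'board')
s=r.get_state();print(s['tcp_pos'].round(4),s['eef_rot'].round(2),s['contact_force'].round(2),s['moment'].round(2),s['gripper_force'],s['gripper_width'],s['time_s'])
E
```

```text
board 2309 z 0.0813 c [570.   7.] size [141.9 114.5] ang 51.03
[ 0.4729 -0.1136  0.0517] [179.99   0.   -39.01] [-0.88 -0.68  2.05] [-0.39  0.5  -0.17] 29.996991455554962 0.02155797417475302 8.15
```

Firm grip: 21.9 mm wide, 30 N, about 2 N down. The remaining move is about tx +6 mm, ty -97.5 mm, turn +3°. I'll slide gently in stages.

>>> carry_out --deltas '[[0, [0, 0, 0], [0, 0, 0]], [0, [0, -1, 0], [0, 0, 0]], [0, [0, -3, 0], [0, 0, -0.001]], [0, [0.4, -6, 0], [0, 0, -0.003]], [0, [0.6, -10, 0], [0, 0, -0.005]], [0, [0.9, -15, 0], [0, 0, -0.008]], [0, [1.2, -20, 0], [0, 0, -0.011]], [0, [1.5, -25, 0], [0, 0, -0.014]], [0, [1.8, -29, 0], [0, 0, -0.016]], [0, [2, -32, 0], [0, 0, -0.018]], [0, [2, -33, 0], [0, 0, -0.018]], [0, [2, -33, 0], [0, 0, -0.018]]]'

```text
time_s: 9.35
tcp_pos: [0.4939, -0.0901, 0.0517]
eef_rot: [179.8, 0.1, -38.0]
contact_force: [-5.2, -5.2, 6.9]
gripper_width: 0.022
gripper_force: 30.0
```

>>> carry_out --deltas '[[0, [0, -1, 0], [0, 0, 0]], [0, [0.2, -3, 0], [0, 0, -0.001]], [0, [0.4, -6, 0], [0, 0, -0.003]], [0, [0.6, -10, 0], [0, 0, -0.006]], [0, [0.9, -15, 0], [0, 0, -0.009]], [0, [1.2, -20, 0], [0, 0, -0.012]], [0, [1.5, -25, 0], [0, 0, -0.015]], [0, [1.8, -30, 0], [0, 0, -0.018]], [0, [2.2, -35, 0], [0, 0, -0.021]], [0, [2.4, -39, 0], [0, 0, -0.022]], [0, [2.5, -41, 0], [0, 0, -0.022]], [0, [2.5, -41, 0], [0, 0, -0.022]]]'

```text
time_s: 10.55
tcp_pos: [0.5211, -0.0594, 0.0518]
eef_rot: [179.8, 0.1, -36.7]
contact_force: [-5.1, -6.2, 7.6]
gripper_width: 0.022
gripper_force: 30.0
```

```bash
cat > meas.py <<'E'
from fit import *
# edges of the board at known height in the stand frame (mm)
o=np.array([372.36,-270.74]);th=np.radians(53.98);ex=np.array([np.cos(th),np.sin(th)]);ey=np.array([-ex[1],ex[0]])
snap('top');snap('scene')
for n in('top','scene'):
    w=cloud(n)*1000; x=(w[...,:2]-o)@ex-287.6; y=(w[...,:2]-o)@ey; z=w[...,2]
    s=(abs(z-81.5)<5)&(x>60)&(x<260)&(abs(y)<70)
    k,l,st,_=cv2.connectedComponentsWithStats(s.astype(np.uint8)); s=l==1+np.argmax(st[1:,4])
    X,Y=x[s],y[s]
    H=[]
    for yy in np.arange(-48,49,4):
        q=X[abs(Y-yy)<2]
        if len(q): H.append((yy,np.max(q)))
    H=np.array(H); f=np.polyfit(H[:,0],H[:,1],1) ; H=H[abs(H[:,1]-np.polyval(f,H[:,0]))<3]; f=np.polyfit(H[:,0],H[:,1],1)
    e=[];
    for xx in np.arange(75,X.max()-6,5):
        q=Y[abs(X-xx)<2.5]; e.append((xx,q.min(),q.max()))
    e=np.array(e); a=[np.polyfit(e[:,0],e[:,i],1) for i in(1,2)]; h=np.polyval(f,0)
    print(n,'head x %.1f (pointer 220.9) edge yaw %.2f'%(h,-np.degrees(np.arctan(f[0]))),'y edges at head',[np.polyval(q,h).round(1) for q in a],'yaws',[np.degrees(np.arctan(q[0])).round(2) for q in a],'z',np.median(z[s]).round(1))
s=r.get_state();print(s['tcp_pos'].round(4),s['eef_rot'].round(2),s['contact_force'].round(2),s['moment'].round(2),s['gripper_force'],s['gripper_width'],s['time_s'])
E
python3 meas.py
```

```text
top head x 195.8 (pointer 220.9) edge yaw -0.55 y edges at head [np.float64(-52.5), np.float64(79.6)] yaws [np.float64(-0.79), np.float64(34.29)] z 81.2
scene head x 194.9 (pointer 220.9) edge yaw -0.67 y edges at head [np.float64(-16.6), np.float64(59.7)] yaws [np.float64(-10.22), np.float64(-0.56)] z 82.9
[ 0.5211 -0.0594  0.0518] [ 1.7986e+02  6.0000e-02 -3.6710e+01] [-5.04 -5.96  7.1 ] [-1.81  1.78  0.08] 30.001501142978668 0.02208115293863248 10.65
```

Both cameras put the leading edge at x≈195.3 with the pointer at 220.9, yaw -0.6° and y about +3 mm. Last leg: 25.5 mm.

>>> carry_out --deltas '[[0, [0, -1, 0], [0, 0, 0]], [0, [0.2, -2.5, 0], [0, 0, -0.001]], [0, [0.5, -5, 0], [0, 0, -0.002]], [0, [0.9, -8, 0], [0, 0, -0.004]], [0, [1.4, -11.5, 0], [0, 0, -0.006]], [0, [1.9, -15, 0], [0, 0, -0.008]], [0, [2.3, -18.5, 0], [0, 0, -0.009]], [0, [2.6, -21.5, 0], [0, 0, -0.01]], [0, [2.9, -24, 0], [0, 0, -0.011]], [0, [3, -25.5, 0], [0, 0, -0.011]], [0, [3, -25.5, 0], [0, 0, -0.011]], [0, [3, -25.5, 0], [0, 0, -0.011]]]'

```text
time_s: 11.85
tcp_pos: [0.5383, -0.0413, 0.0519]
eef_rot: [179.8, 0.1, -36.1]
contact_force: [-6.7, -6.1, 10.1]
gripper_width: 0.0221
gripper_force: 30.0
```

```bash
python3 meas.py; python3 - <<'E'
from h import *
z=lambda i:cv2.resize(i,(400,300),interpolation=cv2.INTER_AREA)
cv2.imwrite('pics/f1.png',np.hstack([cv2.resize(load('top')['im'][170:320,200:400],(400,300)),cv2.resize(load('scene')['im'][175:340,150:370],(400,300))])[...,::-1])
E
```

```text
Traceback (most recent call last):
  File "meas.py", line 17, in <module>
    q=Y[abs(X-xx)<2.5]; e.append((xx,q.min(),q.max()))
                                     ~~~~~^^
ValueError: zero-size array to reduction operation minimum which has no identity
```

View pics/f1.png

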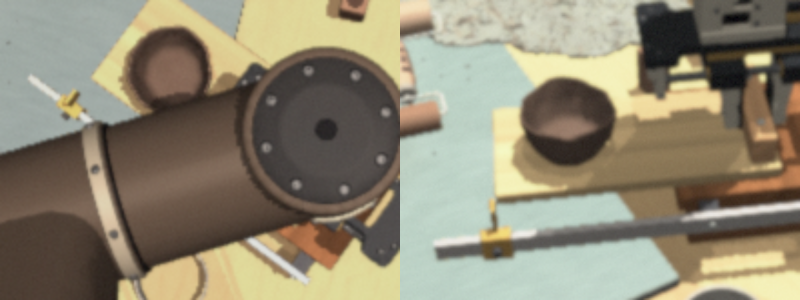

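The pot stands on the outer half, and the leading edge looks level with the fin (scene panel edge x≈493, fin x≈493). The lower board edge partly hides behind the arm in the top view, so I'll make the fit robust and check the edge.

```bash
sed -i 's/; e.append((xx,q.min(),q.max()))/\n        if len(q): e.append((xx,q.min(),q.max()))/; s/arange(75,/arange(120,/' meas.py; sed -i 's/(x>60)&(x<260)/(x>100)\&(x<260)/' meas.py; python3 meas.py
```

```text
top head x 220.5 (pointer 220.9) edge yaw -0.29 y edges at head [np.float64(-52.8), np.float64(80.3)] yaws [np.float64(0.06), np.float64(43.23)] z 81.2
scene head x 219.6 (pointer 220.9) edge yaw -0.28 y edges at head [np.float64(-38.4), np.float64(58.5)] yaws [np.float64(-37.25), np.float64(0.07)] z 82.6
[ 0.5383 -0.0413  0.0519] [ 1.798e+02  8.000e-02 -3.609e+01] [-6.49 -6.76  8.95] [-2.63  2.38  0.04] 29.99655693769455 0.02182247567467954 12.05
```

The edge is within about 1 mm of the pointer plane, square within 0.3°, centred within about 3 mm, and flat. I'll hold briefly and hand in.

>>> carry_out --deltas '[[0, [0, 0, 0], [0, 0, 0]], [0, [0, 0, 0], [0, 0, 0]], [0, [0, 0, 0], [0, 0, 0]], [0, [0, 0, 0], [0, 0, 0]], [0, [0, 0, 0], [0, 0, 0]]]'

```text
time_s: 12.55
tcp_pos: [0.5382, -0.0413, 0.0519]
eef_rot: [179.8, 0.1, -36.1]
contact_force: [-5.9, -7.3, 9.9]
gripper_width: 0.0215
gripper_force: 30.0
```

```bash
python3 -c "
from plant import r
print(r.close_job())"
```

```text
the job is handed in; nothing more can be done
None
```

The job is handed in, with no verdict returned: the last measurements put the board's leading edge within about 1 mm of the pointer plane, square within 0.3°, about 3 mm off centre and flat, with the cleat held at 30 N and the pot standing.

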